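# Put the stitching cell's air on at the guarded push-and-turn valve

## Task

Put the cell's air on at the guarded valve: slide the steel shutter off the round opening, reach in to the sunken knob, press it down against its spring and, keeping it pressed, turn it clockwise through its sixth of a turn to the far stop, where it must be let spring up and latch. Then slide the shutter fully closed again. Press the knob only as firmly as it needs and never force it round against its lock, do not lean on the guard housing, and leave the other things on the table where they are.

Things in the scene. Friction and masses are not known exactly. Their poses are not given: they have to be found in the camera images.
- opening (a point): centre, level with the upper face, of the round opening (100 mm across) in the 5 mm top plate of the guard housing, a white box 200 mm (x) by 360 mm (y), 130 mm high, on the table. z is up; y runs along the housing's long side, the way the shutter opens. Two rails 8 mm high run along y, 65 mm either side. The wholly sunken knob is below. Fingers meet only the knob down to 70 mm under the plate
- knob_about (a point): point fixed to the housing 31 mm under the opening's centre, same axes: roughly the middle of the top face of the knob's flange. The true one is up to 9 mm higher or lower and up to 3 mm off in x and in y: not measured, different each time. The black knob: round flange 68 mm across, 6 mm thick, and, up from it through its middle, a grip bar 46 mm long, 16 mm thick, 20 mm high; axis vertical
- knob (a joint): turn, rad, clockwise from above: 0-0.04 as found (bar along the opening's x axis turned 30 deg anticlockwise), 1.05 at far stop (30 deg clockwise). Up, it is locked: do not force it. Sinks from 5 N push, 1.5 N per mm more; 4 mm down (10.5 N) it turns freely (0.05 N m); over 8 mm (17 N) or 2 N m on the lock breaks it. Springs up and latches if let go within 0.05 of far stop, else stays down
- shutter_grip (a point): middle of the shutter's handle: an upright aluminium bar 52 mm long (x), 12 mm thick (y), 28 mm high, on the shutter, a steel plate 120 x 112 x 4 mm sliding along y on the housing. The handle's foot is 14 mm below this point and 5 mm above the top plate. Axes as the opening's. Shutter closed, the handle stands 40 mm towards +y of the opening's centre
- shutter (a joint): travel of the shutter, m: 0 closed (covers the opening), 0.12 fully open at its stop (handle 160 mm from the opening's centre). Friction about 1.5 N; it stays where it is left
- guard: the guard housing described under opening; origin under its middle, at table height, axes as those of the opening, which lies 75 mm towards -y of it
- spanner: bystander: steel spanner 180 mm long, lying beside the housing on the robot's side
- bobbin: bystander: steel bobbin 28 mm across and 15 mm high, standing on the housing's top plate in its corner at +x, -y
- gauge_block: bystander: dark steel block 50 x 35 x 30 mm on the table
- parts_tray: bystander: white open tray 170 x 260 x 55 mm on the table
- thread_cone: bystander: grey cone 60 mm across its foot, 115 mm high
- oil_bottle: bystander: clear bottle 44 mm across, 110 mm high
- screwdriver: bystander: screwdriver 200 mm long, lying on the table

How it is judged (in metres and radians):
On the way, in this order (a step that is already met when the one before it is completed fails the run):
1. the shutter is slid off the opening (at least 100 mm open) (value of joint shutter above 0.1 m), for 0.1 s.
2. the knob has been turned to its far stop and left there, latched, with the shutter still open (value of joint knob above 0.99 rad and value of joint shutter above 0.1 m and contact force between the fingers and knob below 0.2 N), for 0.2 s.
At the end, for the whole second after the job is handed in: the knob is turned to its far stop and latched there (angle over 0.99 rad) and the shutter is closed to within 6 mm and at rest (value of joint knob above 0.99 rad and value of joint shutter below 0.006 m and velocity of joint shutter between -0.01 and 0.01 m/s); the robot touches nothing.
It fails at once if the knob is pressed more than 8 mm down (over about 17 N) (value of joint plunger above 0.008 m).
It fails at once if the knob is forced round against its lock (with over about 2 N m) without being pressed down clear of it (value of joint knob between 0.11 and 0.93 rad and value of joint plunger below 0.003 m).
It fails at once if the guard housing is pushed with more than 20 N (contact force between any of the fingers, the arm and guard above 20 N).
It fails at once if one of the bystanders is moved by more than 30 mm (distance of any of spanner, bobbin, gauge_block, parts_tray, thread_cone, oil_bottle, screwdriver from where it was at the start of the episode above 0.03 m).
It also fails if it takes over 69 s, if anything falls off the work surface, if the arm or the gripper's body presses on something with over 40 N, if the wrist force passes 120 N, or if a joint passes its speed limit or range.

## Robot

A 6-joint arm with a two-finger parallel gripper is mounted at the origin on the work surface. World frame = base frame: x ahead of the robot, y to its left, z up, the work surface at z = 0. Lengths are in mm, angles in rad, forces in N, time in s.
With the tool pointing down it reaches from about 350 to 775 mm from the base axis. Payload 7.3 kg.
Tool frame: the origin (TCP) lies midway between the tips of the shut fingers; the grasp point (between the pads) lies 19 mm behind it; z points along the fingers, y is the direction in which the jaws open and shut (so a half turn about z gives the same grasp; the last joint's range is limited). The gripper opens to 92 mm and grips with 3 to 60 N. Pads are 19 mm wide; open, the fingers measure 130 mm over their backs; the gripper's body (75 mm by 190 mm) begins 47 mm behind the grasp point.
Start: joints at [1.194, 0.342, 1.524, -0, 1.275, -0.146], TCP at [120.081, 511.102, 226.741] pointing down, gripper open.
Joint ranges: [-2.53, 2.53], [-0.77, 2.02], [0.04, 2.7], [-1, 4.14], [0.28, 2.66], [-3.11, 3.11]. Speed limits (rad/s): [2.57, 2.57, 3.14, 3.14, 3.14, 3.14].

## Interface

Orientations are given as [roll, pitch, yaw] about the fixed x, y, z axes, in that order (R = Rz(yaw) Ry(pitch) Rx(roll)).
In Python, from plant import sensors, imaging, ticket gives the robot as it stands. The module is installed in compiled form; this text tells all that it offers.
- The arm moves only by the tool arm_command, never from a script. Its argument "increments" is one flat list of numbers, 5 for each row, row after row: the closure, from 0 (fully open) to 1 (shut), then the shift along the tool's x, y, z in mm, then the turn about the tool's z in degrees. In form: [hand, dx, dy, dz, spin, hand, dx, dy, dz, spin, ...]. A call has 1 to 20 rows; each row is the pose to reach, as a shift and turn from the pose commanded when the call began, along the tool's axes at that moment; what a row does not reach only later rows make up. A row lasts 1/8 s, in which the tool goes at most 62.5 mm and 10.7 degrees, less where a joint would pass 70% of its speed; a pose out of reach is approached as far as the arm can. A call with a gripper value outside its range is refused whole. The fingers move at their own pace and stop on an object; the grip force is fixed at half the most. Time passes only in rows, so rows that repeat a pose let the fingers close. It gives the time, the measured TCP pose, the force and the opening at its end, in the units of the state.
- sensors.get_obs(): the state, without advancing time (a new reading comes with each control period).
- imaging.capture(name): name is "scene" or "top"; returns the picture (480x640x3 uint8, blue, green, red); there is no depth.
- imaging.calibration(name): a dict with "fx", "fy", "cx", "cy" (pixels), "D" ([k1, k2, p1, p2, k3] as OpenCV has them; the pictures are not rectified), "world_to_cam" (4x4, takes a point from world to camera coordinates). Camera axes: x right, y down, z forward; pixel columns grow to the right and rows downward; lengths in mm; the calibration is good to about 2 mm. A picture is of the moment at which its call begins. calibration takes no time and is no camera call.
- ticket.close_job(): hands the job in, once; it reports no verdict.
The state is a dict: "time": time; "joint_positions": joint angles; "dq": joint speeds; "tau": joint torques, N m; "tool_pos": TCP position; "tcp_rot": TCP orientation; "contact_force": force on the tool from outside, world axes, zero at the start; "moment": the same for the moment, N m; "grip_width": finger opening in mm.
Only numpy, scipy, OpenCV 4.12 (cv2) and the standard library are available. Lean on these libraries where they do the work, as an engineer would, in place of code of your own. Each camera call takes 0.05 s, during which the arm holds its last target. There are 200 camera calls.

## Working session

There is one attempt and no reset: what is moved stays moved. The work goes in short steps, Python scripts to look and compute and a tool call to move; the robot and the scene stay as the last step left them, time stands still between calls to the robot, and variables do not carry over. Pictures are saved under pics/ and viewed, about 8 in all and at most 12, crops included, and the job is handed in when it is done.

Besides the shell and the picture viewer there is one more tool, called after ">>>" as name(argument=value, ...) on one line, values as JSON. arm_command: Moves the arm, as the interface text tells. Its arguments: {"type":"object","properties":{"increments":{"type":"array","items":{"type":"number"}}},"required":["increments"]}

```bash
mkdir -p pics; ls; python3 - <<'E'
from plant import sensors, imaging
import cv2
for n in ("scene","top"):
    cv2.imwrite(f"pics/{n}0.png",imaging.capture(n))
    c=imaging.calibration(n);print(n,c)
print(sensors.get_obs())
E
```

```text
pics
scene {'fx': 439.7128333191703, 'fy': 439.7128333191703, 'cx': 325.11883369863074, 'cy': 234.19416330045297, 'D': array([0.00749219, 0.        , 0.        , 0.        , 0.        ]), 'world_to_cam': array([[ 8.79036964e-01,  4.76686495e-01,  8.00006766e-03,
        -4.35542196e+02],
       [ 3.51088029e-01, -6.35891565e-01, -6.87298417e-01,
        -7.61084745e+01],
       [-3.22538698e-01,  6.06969442e-01, -7.26331112e-01,
         1.26593885e+03],
       [ 0.00000000e+00,  0.00000000e+00,  0.00000000e+00,
         1.00000000e+00]])}
top {'fx': 526.8012116661001, 'fy': 526.8012116661001, 'cx': 318.6556858264242, 'cy': 236.69449137800575, 'D': array([-0.05282615,  0.        ,  0.        ,  0.        ,  0.        ]), 'world_to_cam': array([[-1.14667334e-02, -9.99930230e-01,  2.83704882e-03,
         2.74343953e+01],
       [-9.90132446e-01,  1.09579976e-02, -1.39705628e-01,
         5.01766530e+02],
       [ 1.39664793e-01, -4.41102128e-03, -9.90189017e-01,
         1.35723277e+03],
       [ 0.00000000e+00,  0.00000000e+00,  0.00000000e+00,
         1.00000000e+00]])}
{'time': 0.1, 'joint_positions': array([ 1.19400205e+00,  3.42640276e-01,  1.52491989e+00, -8.99955422e-06,
        1.27541759e+00, -1.45984744e-01]), 'dq': array([-0.00090062, -0.00306039, -0.00309039, -0.0005147 ,  0.00065529,
       -0.00139705]), 'tau': array([ 8.35547453e-04, -4.32009673e+01, -2.44692886e+01,  7.18921423e-02,
        5.26627118e-02, -4.82736334e-05]), 'tool_pos': array([119.93809416, 510.73758969, 226.12165667]), 'tcp_rot': array([-3.14022104e+00, -1.92971286e-04,  2.91078561e+00]), 'contact_force': array([ 1.23907993, -0.5985431 , -0.40719504]), 'moment': array([-0.02920645,  0.00545914,  0.01038443]), 'grip_width': 91.85493149961475}
```

View pics/scene0.png

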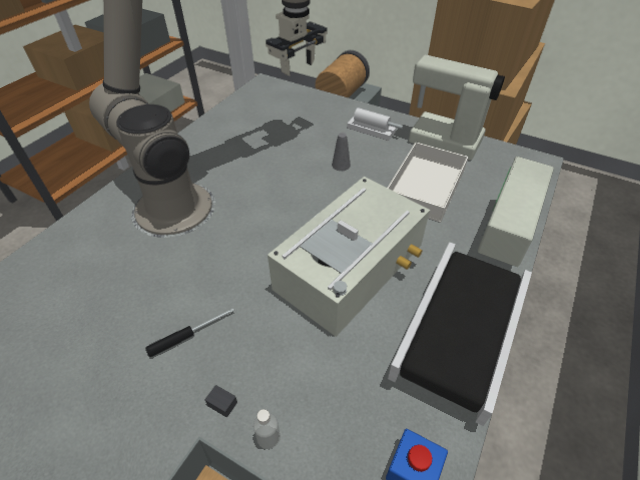

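View pics/top0.png

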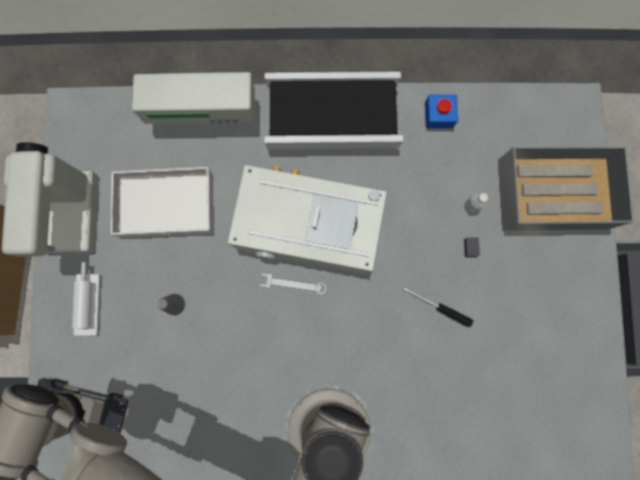

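The scene view shows the housing at about (350,250), handle near (347,230), and the bobbin near (340,287). In the top view the housing spans (232–385, 165–270), with the handle at (316,217). I'll zoom in to pick out plate features.

```bash
python3 - <<'E'
import cv2,numpy as np
t=cv2.imread("pics/top0.png")[155:285,220:400]; s=cv2.imread("pics/scene0.png")[170:340,260:440]
t=cv2.resize(t,None,fx=4.4,fy=4.4,interpolation=cv2.INTER_CUBIC)
cv2.imwrite("pics/topz.png",t)
E
```

```text
(no output)
```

View pics/topz.png

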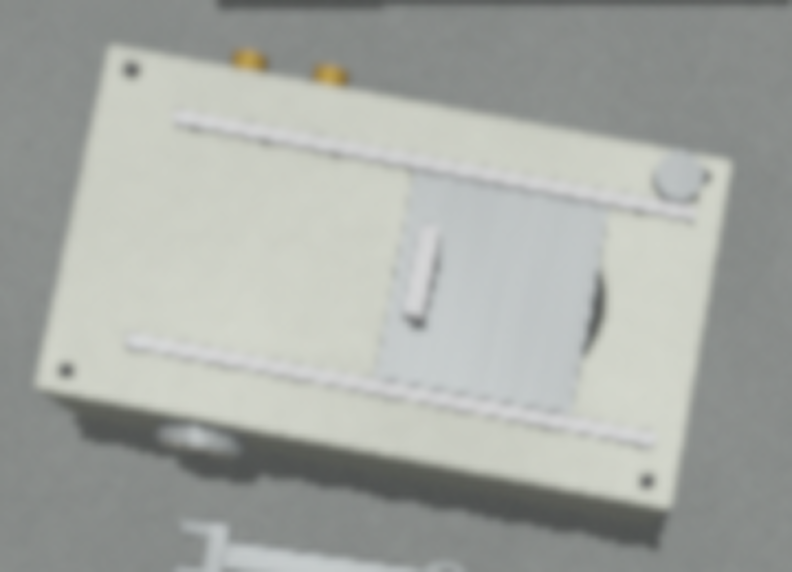

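The zoomed top view shows plate corners at (109,45), (732,160), (670,508) and (36,387), and screws at (131,69), (706,177), (647,481) and (66,370). The handle top is around (427,270), and a sliver of the opening shows at the shutter's right edge.

```bash
cat > h.py <<'E'
import numpy as np,cv2
from plant import imaging
def cast(name,px,z):
    c=imaging.calibration(name);K=np.array([[c['fx'],0,c['cx']],[0,c['fy'],c['cy']],[0,0,1]])
    n=cv2.undistortPoints(np.array(px,float).reshape(-1,1,2),K,c['D'])[:,0]
    T=c['world_to_cam'];R=T[:3,:3];o=-R.T@T[:3,3]
    d=np.c_[n,np.ones(len(n))]@R
    return (o+d*((z-o[2])/d[:,2])[:,None])[:,:2]
def proj(name,P):
    c=imaging.calibration(name);K=np.array([[c['fx'],0,c['cx']],[0,c['fy'],c['cy']],[0,0,1]]);T=c['world_to_cam']
    return cv2.projectPoints(np.array(P,float).reshape(-1,3),cv2.Rodrigues(T[:3,:3])[0],T[:3,3],K,c['D'])[0][:,0]
E
python3 - <<'E'
import numpy as np,cv2
from h import *
z=lambda p:[(220+(u+.5)/4.4-.5,155+(v+.5)/4.4-.5) for u,v in p]
C=cast("top",z([(109,45),(732,160),(670,508),(36,387)]),130);print(C.round(1))
S=cast("top",z([(131,69),(706,177),(647,481),(66,370)]),130);print(S.round(1))
for Q in (C,S):
    print(np.linalg.norm(Q-np.roll(Q,-1,0),axis=1).round(1))
    y=(Q[0]-Q[1])+(Q[3]-Q[2]); x=(Q[0]-Q[3])+(Q[1]-Q[2])
    print(Q.mean(0),np.degrees(np.arctan2(-y[0],y[1])),np.degrees(np.arctan2(x[1],x[0])))
h=cast("top",z([(437,227),(428,228),(403,318),(415,320)]),163);print("handle",h.round(1),h.mean(0))
r=cast("top",z([(606,300)]),130);print("rim",r)
# scene crop
s=cv2.imread("pics/scene0.png")[170:340,260:440]
cv2.imwrite("pics/scz.png",cv2.resize(s,None,fx=4.4,fy=3.5 and 4.4*0+3.5,interpolation=cv2.INTER_CUBIC) if 0 else cv2.resize(s,None,fx=3.5,fy=3.5,interpolation=cv2.INTER_CUBIC))
E
```

```text
[[ 673.1  206.8]
 [ 602.  -147.1]
 [ 404.9 -106.8]
 [ 476.6  245.9]]
[[ 658.9  194.1]
 [ 592.3 -132.1]
 [ 420.1  -94.4]
 [ 486.   229.2]]
[361.  201.2 359.9 200.4]
[539.1667995   49.67602997] -11.41807993533411 -11.400712406642263
[332.9 176.3 330.2 176.4]
[539.31508358  49.19181156] -11.515713517714769 -11.904228540556819
handle [[558.5  20.8]
 [558.   25.8]
 [508.   40. ]
 [506.8  33.4]] [532.82672201  30.009911  ]
rim [[522.30685359 -73.8171603 ]]
```

View pics/scz.png

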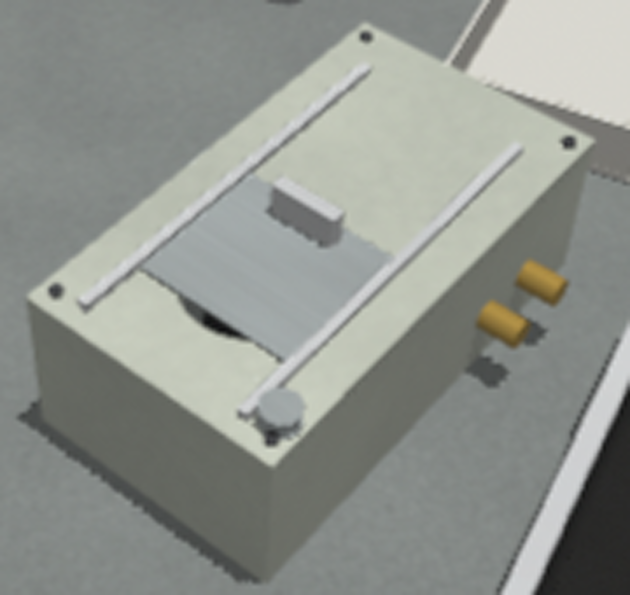

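Estimates: housing yaw is −11.4°, the opening is at about (524,−24), and the handle is at about (534,30). The shutter therefore starts roughly 14 mm open. I'll move above the handle and cross-check from the scene view.

>>> arm_command(increments=[0.5,-40,-29,0,0,0.5,-80,-58,0,-1.8,0.5,-120,-87,0,-1.8,0.5,-160,-117,0,-1.8,0.5,-200,-146,0,-1.8,0.5,-240,-175,0,-1.8,0.5,-280,-204,0,-1.8,0.5,-320,-233,0,-1.8,0.5,-360,-262,0,-1.8,0.5,-400,-291,0,-1.8,0.5,-440,-320,0,-1.8,0.5,-480,-350,0,-1.8,0.5,-513,-374,0,-1.8,0.5,-513,-374,10,-1.8,0.5,-513,-374,20,-1.8,0.5,-513,-374,20,-1.8,0.5,-513,-374,20,-1.8])

```text
time: 2.22
tool_pos: [533.6, 30.5, 207.0]
tcp_rot: [3.141, 0.0, 2.943]
contact_force: [0.5, 0.2, 0.5]
grip_width: 45.7
```

```bash
python3 - <<'E'
from h import *
from plant import sensors
z=lambda p:[(260+(u+.5)/3.5-.5,170+(v+.5)/3.5-.5) for u,v in p]
for Q in (cast("scene",z([(596,143),(272,465),(28,298),(366,22)]),130),cast("scene",z([(569,142),(272,438),(56,290),(366,36)]),130)):
    print(Q.round(1).tolist())
    y=(Q[0]-Q[1])+(Q[3]-Q[2]);print(Q.mean(0),np.degrees(np.arctan2(-y[0],y[1])))
h=cast("scene",z([(285,177),(345,211),(331,220),(271,186)]),163);print(h.round(1).tolist(),h.mean(0))
o=sensors.get_obs();print({k:np.round(o[k],2) for k in o})
E
```

```text
[[675.6, 204.1], [601.3, -145.4], [407.4, -107.1], [478.3, 247.1]]
[540.66781984  49.67381601] -11.66742937525031
[[658.7, 195.9], [592.6, -128.5], [419.2, -92.9], [485.3, 232.0]]
[538.97105648  51.63612831] -11.512929354126237
[[514.6, 38.5], [562.2, 29.6], [557.9, 18.1], [510.4, 26.7]] [536.26996264  28.20776213]
{'time': np.float64(2.22), 'joint_positions': array([-0.09,  0.38,  1.53,  0.  ,  1.24, -1.46]), 'dq': array([-0.  , -0.  , -0.01, -0.  ,  0.  ,  0.  ]), 'tau': array([-9.000e-02, -4.388e+01, -2.364e+01, -3.000e-02,  9.000e-02,
        0.000e+00]), 'tool_pos': array([533.61,  30.48, 206.99]), 'tcp_rot': array([3.14, 0.  , 2.94]), 'contact_force': array([0.51, 0.22, 0.48]), 'moment': array([ 0.03, -0.  ,  0.01]), 'grip_width': np.float64(45.7)}
```

Both views agree to within 2 mm. Now I'll descend and grip the handle.

>>> arm_command(increments=[0.5,0,-1,15,0,0.5,0,-1,30,0,0.5,0,-1,45,0,0.5,0,-1,55,0,0.5,0,-1,61,0,0.5,0,-1,65,0,0.5,0,-1,65,0,0.9,0,-1,65,0,0.9,0,-1,65,0,0.9,0,-1,65,0,0.9,0,-1,65,0])

```text
time: 3.6
tool_pos: [533.8, 28.8, 141.8]
tcp_rot: [3.141, 0.0, 2.942]
contact_force: [-0.9, -0.1, 1.0]
grip_width: 11.6
```

>>> arm_command(increments=[0.9,0,5,0,0,0.9,0,13,0,0,0.9,0,21,0,0,0.9,0,29,0,0,0.9,0,37,0,0,0.9,0,45,0,0,0.9,0,53,0,0,0.9,0,61,0,0,0.9,0,69,0,0,0.9,0,77,0,0,0.9,0,85,0,0,0.9,0,92,0,0,0.9,0,97,0,0,0.9,0,100,0,0,0.9,0,101,0,0,0.9,0,101,0,0])

```text
time: 5.6
tool_pos: [553.9, 127.8, 141.8]
tcp_rot: [3.141, 0.0, 2.942]
contact_force: [0.4, 0.2, 3.8]
grip_width: 11.7
```

>>> arm_command(increments=[0.6,0,0,0,0,0.6,0,0,0,0,0.6,0,0,-10,0,0.6,0,0,-30,0,0.6,0,20,-50,-5,0.6,0,50,-60,-12,0.6,0,80,-60,-20,0.6,0,80,-60,-26,0.6,0,80,-60,-30,0.6,0,80,-60,-30,0.6,0,80,-60,-30])

```text
time: 6.98
tool_pos: [569.6, 206.1, 202.1]
tcp_rot: [3.141, 0.0, -2.819]
contact_force: [0.2, -0.1, -0.5]
grip_width: 36.8
```

```bash
python3 - <<'E'
from h import *
t=imaging.capture("top");s=imaging.capture("scene")
cv2.imwrite("pics/top1.png",t);cv2.imwrite("pics/scene1.png",s)
a=cv2.resize(t[180:270,300:390],None,fx=4.4,fy=4.4,interpolation=cv2.INTER_CUBIC)
b=cv2.resize(s[220:310,280:370],None,fx=4.4,fy=4.4,interpolation=cv2.INTER_CUBIC)
cv2.imwrite("pics/k1.png",np.hstack([a,b]))
E
```

```text
(no output)
```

View pics/k1.png

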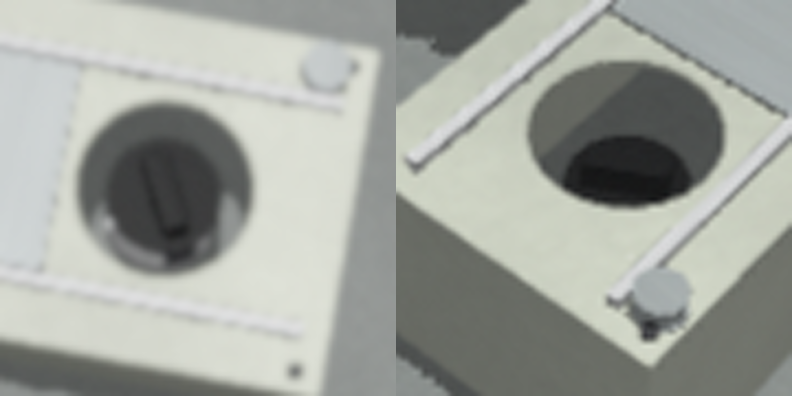

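The shutter is clear of the opening, which is centred near (165,188) in the left crop. The bar runs from about (148,155) to (176,232), as expected. I'll stretch the contrast to locate the bar.

```bash
python3 - <<'E'
from h import *
def g(f,x,y,w=46):
    i=cv2.cvtColor(cv2.imread(f)[y:y+w,x:x+w],cv2.COLOR_BGR2GRAY).astype(float)
    i=np.clip((i-10)/(95-10),0,1)**.7*255
    return cv2.resize(i.astype(np.uint8),None,fx=8.6,fy=8.6,interpolation=cv2.INTER_CUBIC)
cv2.imwrite("pics/k2.png",np.hstack([g("pics/top1.png",315,200),g("pics/scene1.png",308,232)]))
a=[(300+(165.5)/4.4-.5,180+(188.5)/4.4-.5)];print("opening",cast("top",a,130))
b=[(280+(626-396+.5)/4.4-.5,220+(135.5)/4.4-.5)];print("opening s",cast("scene",b,130))
E
```

```text
opening [[523.98751792 -23.82367592]]
opening s [[525.95983474 -26.56818152]]
```

View pics/k2.png

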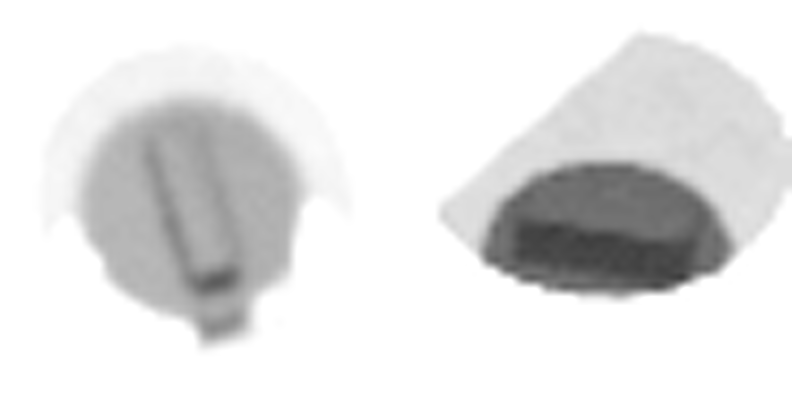

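In the enhanced crop, the top view shows the flange at about (191,208) and the bar's −y top edge from (205,128) to (237,268). The scene view shows the same edge from (518,220) to (690,240). I'll triangulate the knob from these.

```bash
python3 - <<'E'
from h import *
T=lambda u,v:(315+(u+.5)/8.6-.5,200+(v+.5)/8.6-.5)
S=lambda u,v:(308+(u-395.6+.5)/8.6-.5,232+(v+.5)/8.6-.5)
def line(n,p):
    a=cast(n,[p],0)[0];b=cast(n,[p],150)[0];return lambda z:a+(b-a)*z/150
for nm,p,q in (("-x end",(237,268),(518,220)),("mid",(221,198),(604,230)),("+x end",(205,128),(690,240))):
    f,g=line("top",T(*p)),line("scene",S(*q))
    zs=np.arange(85,150,.5);d=[np.linalg.norm(f(z)-g(z)) for z in zs];i=int(np.argmin(d))
    print(nm,zs[i],d[i],f(zs[i]),g(zs[i]))
for z in (90,99,108):
    print(z,"flange",cast("top",[T(191,208)],z),"bar mid",cast("top",[T(195,200)],z+20))
    e=cast("top",[T(150,155),T(185,270),T(205,130),T(237,265)],z+20);d=(e[0]-e[1])+(e[2]-e[3]);print(np.degrees(np.arctan2(d[1],d[0])))
E
```

```text
-x end 106.0 0.5464942387085898 [506.55632308 -37.00933198] [506.03830509 -37.18343917]
mid 109.0 2.2147988303096833 [526.82897484 -32.55376707] [528.78492459 -31.51473173]
+x end 111.5 4.670423744087776 [547.19074098 -28.12196624] [551.0940103  -25.55733244]
90 flange [[527.11548082 -24.49404002]] bar mid [[526.15191526 -24.90838743]]
13.886550293413176
99 flange [[525.62304857 -24.13772858]] bar mid [[524.64324256 -24.54375094]]
13.886550293413165
108 flange [[524.13061633 -23.78141713]] bar mid [[523.13456987 -24.17911445]]
13.886550293413157
```

The bar top is at z ≈ 108, so the flange is at about z ≈ 89 (uncertain). The knob axis is near (526,−25). I'll move over it with the fingers at about 33 mm.

>>> arm_command(increments=[0.65,16,-29,0,0,0.65,32,-58,0,0,0.65,48,-87,0,0,0.65,64,-116,0,0,0.65,80,-145,0,0,0.65,96,-174,0,0,0.65,108,-195,0,0,0.65,114,-205,10,0,0.65,114,-205,30,0,0.65,114,-205,50,0,0.65,114,-205,58,0,0.65,114,-205,58,0,0.65,114,-205,58,0])

```text
time: 8.7
tool_pos: [527.3, -24.4, 144.3]
tcp_rot: [-3.141, 0.001, -2.817]
contact_force: [0.4, -0.4, -0.1]
grip_width: 32.2
```

```bash
python3 - <<'E'
from h import *
t=imaging.capture("top");s=imaging.capture("scene")
a=cv2.resize(t[180:270,300:390],None,fx=4.4,fy=4.4,interpolation=cv2.INTER_CUBIC)
b=cv2.resize(s[210:300,280:370],None,fx=4.4,fy=4.4,interpolation=cv2.INTER_CUBIC)
cv2.imwrite("pics/k3.png",np.hstack([a,b]))
E
```

```text
(no output)
```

View pics/k3.png

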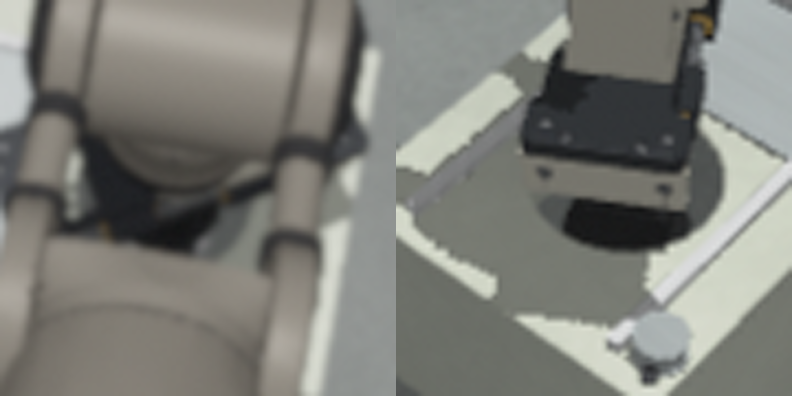

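The fingers are centred over the opening. I'll descend in guarded steps.

>>> arm_command(increments=[0.65,0,0,8,0,0.65,0,0,16,0,0.65,0,0,24,0,0.65,0,0,30,0,0.65,0,0,33,0,0.65,0,0,33,0])

```text
time: 9.55
tool_pos: [526.8, -24.5, 110.5]
tcp_rot: [3.141, -0.0, -2.817]
contact_force: [-0.2, -0.2, 0.7]
grip_width: 32.0
```

>>> arm_command(increments=[0.65,0,0,2,0,0.65,0,0,4,0,0.65,0,0,4,0])

```text
time: 9.93
tool_pos: [526.8, -24.5, 106.6]
tcp_rot: [3.141, -0.0, -2.817]
contact_force: [-0.4, 0.0, 0.3]
grip_width: 32.0
```

>>> arm_command(increments=[0.65,0,0,2,0,0.65,0,0,4,0,0.65,0,0,4,0])

```text
time: 10.3
tool_pos: [526.7, -24.5, 102.5]
tcp_rot: [3.141, -0.0, -2.817]
contact_force: [-0.1, -0.8, -0.1]
grip_width: 32.0
```

>>> arm_command(increments=[0.65,0,0,2,0,0.65,0,0,3,0,0.65,0,0,3,0])

```text
time: 10.68
tool_pos: [526.7, -24.5, 99.6]
tcp_rot: [3.141, -0.0, -2.817]
contact_force: [-0.8, -0.4, 0.2]
grip_width: 32.1
```

>>> arm_command(increments=[0.65,0,0,2,0,0.65,0,0,3,0,0.65,0,0,3,0])

```text
time: 11.05
tool_pos: [526.7, -24.5, 96.6]
tcp_rot: [3.141, -0.0, -2.817]
contact_force: [1.3, 0.3, -0.1]
grip_width: 32.0
```

>>> arm_command(increments=[0.65,0,0,2,0,0.65,0,0,3,0,0.65,0,0,3,0])

```text
time: 11.42
tool_pos: [526.7, -24.5, 93.6]
tcp_rot: [3.141, -0.0, -2.817]
contact_force: [0.2, 0.1, 0.2]
grip_width: 32.3
```

>>> arm_command(increments=[0.65,0,0,2,0,0.65,0,0,3,0,0.65,0,0,3,0])

```text
time: 11.8
tool_pos: [526.9, -24.5, 91.0]
tcp_rot: [-3.141, 0.0, -2.817]
contact_force: [-0.5, -0.4, 3.3]
grip_width: 32.3
```

The tips touch the flange at z ≈ 91. I'll back off 0.5 mm and close on the bar.

>>> arm_command(increments=[0.65,0,0,-0.5,0,0.75,0,0,-0.5,0,0.8,0,0,-0.5,0,0.85,0,0,-0.5,0,0.9,0,0,-0.5,0,0.9,0,0,-0.5,0,0.9,0,0,-0.5,0])

```text
time: 12.68
tool_pos: [527.5, -25.2, 91.4]
tcp_rot: [-3.14, 0.001, -2.817]
contact_force: [3.1, -4.4, 2.0]
grip_width: 15.8
```

```bash
python3 -c "
from plant import sensors
o=sensors.get_obs();print(o['tool_pos'],o['contact_force'],o['moment'],o['grip_width'],o['tcp_rot'])"
```

```text
[527.53821687 -25.19945177  91.41960118] [ 3.07967983 -4.38805754  1.98458105] [-0.78147154 -0.3581842   0.01252048] 15.774793896402084 [-3.14017475e+00  1.24090949e-03 -2.81744567e+00]
```

Bar gripped at 15.8 mm. I'll relieve the −5 N lateral load and start pressing.

>>> arm_command(increments=[0.9,0,-0.5,0,0,0.9,0,-1,1,0,0.9,0,-1,2,0,0.9,0,-1,3,0,0.9,0,-1,3,0,0.9,0,-1,3,0])

```text
time: 13.42
tool_pos: [527.5, -25.2, 88.7]
tcp_rot: [-3.142, 0.001, -2.817]
contact_force: [1.1, -0.5, 7.2]
grip_width: 15.9
```

>>> arm_command(increments=[0.9,0,0,1,0,0.9,0,0,2,0,0.9,0,0,3,0,0.9,0,0,3,0,0.9,0,0,3,0])

```text
time: 14.05
tool_pos: [527.6, -25.2, 86.2]
tcp_rot: [-3.141, 0.001, -2.817]
contact_force: [-1.0, -1.0, 10.8]
grip_width: 15.9
```

>>> arm_command(increments=[0.9,0,0,1,0,0.9,0,0,2,0,0.9,0,0,2,0,0.9,0,0,2,0])

```text
time: 14.55
tool_pos: [527.6, -25.2, 84.5]
tcp_rot: [-3.141, 0.002, -2.817]
contact_force: [-0.3, -1.6, 13.5]
grip_width: 15.8
```

13.5 N, about 5.7 mm down. Now a small first turn with a check.

>>> arm_command(increments=[0.9,0,0,0,2,0.9,0,0,0,5,0.9,0,0,0,8,0.9,0,0,0,11,0.9,0,0,0,14,0.9,0,0,0,15,0.9,0,0,0,15])

```text
time: 15.42
tool_pos: [527.7, -25.5, 84.5]
tcp_rot: [-3.141, 0.002, -3.079]
contact_force: [-1.1, -2.9, 13.7]
grip_width: 15.6
```

```bash
python3 -c "
from plant import sensors
o=sensors.get_obs();print(o['tool_pos'],o['contact_force'],o['moment'],o['grip_width'],o['tcp_rot'])"
```

```text
[527.65029    -25.51568856  84.53582052] [-1.08477407 -2.90120452 13.69717985] [-0.31749351  0.19998539 -0.03643989] 15.624408207720307 [-3.14120592e+00  1.76980488e-03 -3.07915622e+00]
```

>>> arm_command(increments=[0.9,0,-0.3,0,3,0.9,0,-0.5,0,6,0.9,0,-0.5,0,9,0.9,0,-0.5,0,12,0.9,0,-0.5,0,15,0.9,0,-0.5,0,18,0.9,0,-0.5,0,20,0.9,0,-0.5,0,20])

```text
time: 16.42
tool_pos: [527.6, -25.9, 84.5]
tcp_rot: [3.141, 0.002, 2.855]
contact_force: [-0.9, -1.4, 14.2]
grip_width: 15.6
```

>>> arm_command(increments=[0.9,0,0,0,3,0.9,0,0,0,6,0.9,0,0,0,9,0.9,0,0,0,12,0.9,0,0,0,15,0.9,0,0,0,18,0.9,0,0,0,21,0.9,0,0,0,23,0.9,0,0,0,23])

```text
time: 17.55
tool_pos: [527.4, -26.2, 84.5]
tcp_rot: [3.141, 0.001, 2.453]
contact_force: [-0.7, -3.9, 15.5]
grip_width: 15.5
```

```bash
python3 -c "
from plant import sensors
o=sensors.get_obs();print(o['tool_pos'],o['contact_force'],o['moment'],o['grip_width'],o['tcp_rot'])"
```

```text
[527.39740681 -26.24910109  84.49847306] [-0.68324676 -3.93867822 15.48735166] [-0.64355305  0.27473327 -0.02458985] 15.5157325020999 [3.14136217e+00 1.32489360e-03 2.45346381e+00]
```

>>> arm_command(increments=[0.9,0,0,-0.5,0,0.9,0,-0.4,-1,1,0.9,0,-0.4,-1,2,0.9,0,-0.4,-1,3,0.9,0,-0.4,-1,4,0.9,0,-0.4,-1,4])

```text
time: 18.3
tool_pos: [527.4, -26.3, 85.4]
tcp_rot: [3.141, 0.002, 2.385]
contact_force: [-0.0, -2.5, 13.5]
grip_width: 15.7
```

```bash
python3 -c "
from plant import sensors
o=sensors.get_obs();print(o['tool_pos'],o['contact_force'],o['moment'],o['grip_width'],o['tcp_rot'])"
```

```text
[527.35914075 -26.32822847  85.39912706] [-0.02799038 -2.50688662 13.50284164] [-0.39912429  0.09568815  0.55501629] 15.692733659631152 [3.14100402e+00 1.57503859e-03 2.38515890e+00]
```

The stop is reached: the tool has turned 62° and the moment rose to 0.55 N m. I'll let the knob rise while still held, then open and lift.

>>> arm_command(increments=[0.9,0,0,-2,0,0.9,0,0,-4,0,0.9,0,0,-5.5,0,0.9,0,0,-6.5,0,0.9,0,0,-6.5,0,0.9,0,0,-6.5,0])

```text
time: 19.05
tool_pos: [527.3, -26.3, 90.9]
tcp_rot: [3.141, 0.001, 2.384]
contact_force: [2.6, -1.8, 6.2]
grip_width: 15.8
```

>>> arm_command(increments=[0.65,0,0,0,0,0.65,0,0,0,0,0.65,0,0,0,0,0.65,0,0,-2,0,0.65,0,0,-5,0,0.65,0,0,-5,0])

```text
time: 19.8
tool_pos: [526.5, -26.0, 95.4]
tcp_rot: [-3.141, -0.001, 2.383]
contact_force: [0.7, 0.2, -1.0]
grip_width: 32.2
```

>>> arm_command(increments=[0.65,0,0,-15,0,0.65,0,0,-35,0,0.65,0,0,-60,0,0.65,0,0,-90,0,0.65,0,0,-110,0,0.65,17,26,-110,-6,0.65,34,52,-110,-12,0.65,51,78,-110,-18,0.65,68,104,-110,-24,0.65,86,130,-110,-30,0.65,86,130,-110,-32,0.65,86,130,-110,-32,0.65,86,130,-110,-32])

```text
time: 21.42
tool_pos: [553.8, 126.3, 206.0]
tcp_rot: [-3.142, 0.0, 2.94]
contact_force: [-0.4, -0.2, -0.8]
grip_width: 32.1
```

```bash
python3 - <<'E'
from h import *
t=imaging.capture("top");s=imaging.capture("scene")
def g(i,x,y,w=46):
    i=cv2.cvtColor(i[y:y+w,x:x+w],cv2.COLOR_BGR2GRAY).astype(float)
    i=np.clip((i-10)/85,0,1)**.7*255
    return cv2.cvtColor(cv2.resize(i.astype(np.uint8),None,fx=8.6,fy=8.6,interpolation=cv2.INTER_CUBIC),cv2.COLOR_GRAY2BGR)
cv2.imwrite("pics/k4.png",np.hstack([g(t,315,200),cv2.resize(s[170:310,260:400],(396,396))[:395]]))
E
```

```text
Traceback (most recent call last):
ValueError: all the input array dimensions except for the concatenation axis must match exactly, but along dimension 0, the array at index 0 has size 396 and the array at index 1 has size 395
```

```bash
python3 - <<'E'
from h import *
t=imaging.capture("top");s=imaging.capture("scene")
def g(i,x,y,w=46):
    i=cv2.cvtColor(i[y:y+w,x:x+w],cv2.COLOR_BGR2GRAY).astype(float)
    i=np.clip((i-10)/85,0,1)**.7*255
    return cv2.cvtColor(cv2.resize(i.astype(np.uint8),(396,396),interpolation=cv2.INTER_CUBIC),cv2.COLOR_GRAY2BGR)
cv2.imwrite("pics/k4.png",np.hstack([g(t,315,200),cv2.resize(s[170:310,260:400],(396,396))]))
E
```

```text
(no output)
```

View pics/k4.png

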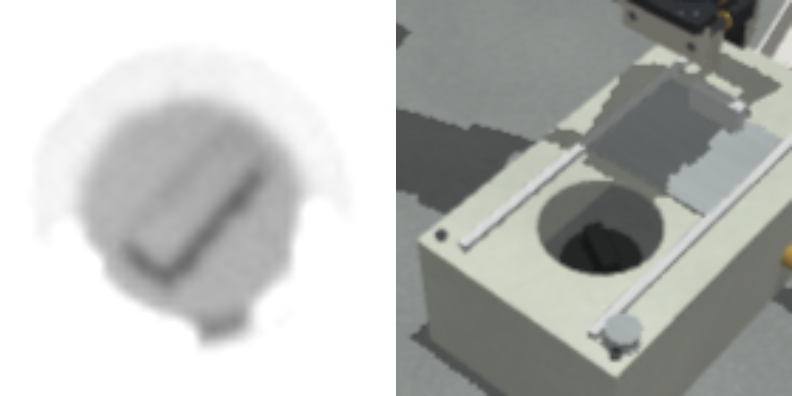

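The bar now points about 40° clockwise of world x, which is the far-stop direction. The opening is clear and the bobbin hasn't moved. Next, grip the handle and slide the shutter shut.

>>> arm_command(increments=[0.5,0,1.5,15,0,0.5,0,1.5,30,0,0.5,0,1.5,45,0,0.5,0,1.5,55,0,0.5,0,1.5,61,0,0.5,0,1.5,64,0,0.5,0,1.5,64,0,0.9,0,1.5,64,0,0.9,0,1.5,64,0,0.9,0,1.5,64,0,0.9,0,1.5,64,0])

```text
time: 23.0
tool_pos: [554.1, 128.6, 141.8]
tcp_rot: [-3.142, 0.0, 2.942]
contact_force: [-0.5, 1.2, 0.6]
grip_width: 11.5
```

>>> arm_command(increments=[0.9,0,-5,0,0,0.9,0,-13,0,0,0.9,0,-21,0,0,0.9,0,-29,0,0,0.9,0,-37,0,0,0.9,0,-45,0,0,0.9,0,-53,0,0,0.9,0,-61,0,0,0.9,0,-69,0,0,0.9,0,-77,0,0,0.9,0,-85,0,0,0.9,0,-93,0,0,0.9,0,-100,0,0,0.9,0,-104,0,0,0.9,0,-107,0,0,0.9,0,-108,0,0,0.9,0,-108,0,0])

```text
time: 25.12
tool_pos: [532.7, 22.7, 141.8]
tcp_rot: [-3.141, -0.0, 2.942]
contact_force: [-2.1, 0.8, 5.3]
grip_width: 11.3
```

>>> arm_command(increments=[0.9,0,-1,0,0,0.9,0,-2,0,0,0.9,0,-3,0,0,0.9,0,-3,0,0])

```text
time: 25.62
tool_pos: [532.1, 19.9, 141.8]
tcp_rot: [-3.142, 0.0, 2.942]
contact_force: [-1.6, 0.9, 6.1]
grip_width: 11.7
```

>>> arm_command(increments=[0.9,0,-1,0,0,0.9,0,-2,0,0,0.9,0,-3,0,0,0.9,0,-3,0,0])

```text
time: 26.12
tool_pos: [531.5, 17.0, 141.8]
tcp_rot: [-3.142, -0.0, 2.942]
contact_force: [-1.7, 2.3, 5.6]
grip_width: 12.1
```

>>> arm_command(increments=[0.9,0,-1,0,0,0.9,0,-2,0,0,0.9,0,-2,0,0,0.9,0,-2,0,0])

```text
time: 26.62
tool_pos: [531.1, 15.1, 141.8]
tcp_rot: [3.141, 0.0, 2.942]
contact_force: [-1.3, 1.7, 4.7]
grip_width: 11.3
```

>>> arm_command(increments=[0.9,0,-1,0,0,0.9,0,-2,0,0,0.9,0,-2,0,0,0.9,0,-2,0,0])

```text
time: 27.12
tool_pos: [531.1, 15.1, 141.8]
tcp_rot: [3.138, 0.0, 2.942]
contact_force: [1.2, 10.0, 4.2]
grip_width: 11.5
```

Stop found: 10 N at y = 15.1, against a predicted 14.7. I'll relax, release, lift clear and check.

>>> arm_command(increments=[0.9,0,1.5,0,0,0.9,0,1.5,0,0,0.6,0,1.5,0,0,0.5,0,1.5,0,0,0.5,0,1.5,0,0,0.5,0,1.5,-10,0,0.5,0,1.5,-30,0,0.5,0,1.5,-60,0,0.5,0,30,-80,0,0.5,0,70,-80,0,0.5,0,110,-80,0,0.5,0,150,-80,0,0.5,0,180,-80,0,0.5,0,180,-80,0,0.5,0,180,-80,0])

```text
time: 29.0
tool_pos: [566.3, 188.9, 222.0]
tcp_rot: [-3.141, 0.0, 2.942]
contact_force: [1.3, -0.7, 0.1]
grip_width: 46.0
```

```bash
python3 - <<'E'
from h import *
t=imaging.capture("top");s=imaging.capture("scene")
cv2.imwrite("pics/end.png",np.hstack([cv2.resize(t[155:305,220:400],(396,330)),cv2.resize(s[170:320,260:440],(396,330))]))
E
```

```text
(no output)
```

View pics/end.png

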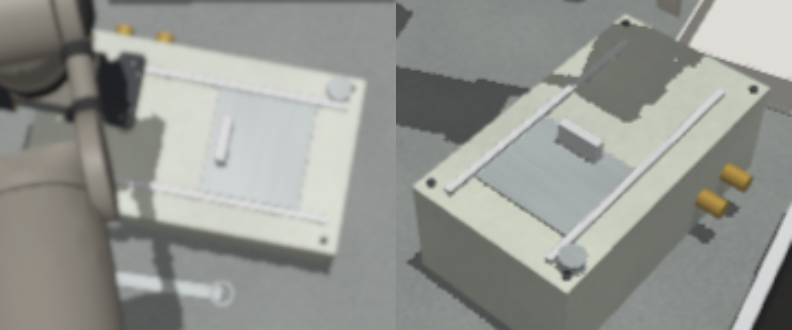

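The shutter fully covers the opening: no dark crescent is left, and the handle is at about (223,140) in the left half. The bobbin and spanner are undisturbed, and the robot is clear of everything.

```bash
python3 -c "
from plant import ticket
print(ticket.close_job())"
```

```text
the job is handed in; nothing more can be done
None
```

The air is on and the shutter is closed again; I handed the job in after about 29 s on the robot's clock, but got no verdict back.

- **Shutter opened:** it started about 13 mm open, and I gripped the handle and slid it to about 114 mm.
- **Knob turned:** I found the flange by touch at z ≈ 91 mm, gripped the bar and pressed at about 13.5 N, rising to 15.5 N for a moment before I eased off. I turned it clockwise until the moment rose to 0.55 N m at the stop, a 62° tool turn. I then let it rise while still held and released it.
- **Shutter closed:** I slid it to its closed stop, where I felt 10 N at the position I had predicted, then eased off and moved clear.

**Last checks:** the camera showed the bar pointing along the far-stop direction before I closed the shutter. At the end the opening was fully covered and the bobbin and spanner (the two bystanders in the last crop) were in place. The tool force read about zero.

I could not check the latch directly; it is inferred from the stop moment, the knob rising and the bar direction. No check failed; the two cameras differed by about 2–3 mm on the opening and up to 5 mm on one end of the dim knob bar, and touch settled the knob's height.

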